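Turn the rinsed cyclone cup over to drain

TASK

The grey cyclone cup has just been rinsed and stands mouth up on the bench. Turn it upside down and leave it standing mouth down, wholly on the blue ribbed draining mat, so that it can drain; set it down rather than letting it fall. Leave the filter, the brush and the nozzle where they are.

Things in the scene. Friction and masses are not known exactly. Their poses are not given: they have to be found in the camera images.
- cup: Grey plastic cyclone cup, a straight round cylinder 60 mm in outer diameter and 80 mm high, open at one end, wall 3 mm, bottom 4 mm, black line round the outside at the closed end, about 100 g, stiff. Origin at the centre of the outside of the closed bottom; z runs from the bottom towards the mouth. It starts mouth up on the bench, in the left or right half.
- cup_rim (a point): Centre of the cup's mouth, in the plane of the rim, 80 mm from the bottom along the cup's z.
- cup_mid (a point): Middle of the cup: on its axis, 40 mm from the bottom.
- mat: Blue draining mat, 160 x 160 mm, fixed to the bench, in the other half of the bench. Its top is eleven straight flat-topped ribs along its x, 156 mm long, 7 mm wide, spaced 14.8 mm, rib tops 9 mm above the bench and grooves 4 mm deep. Origin at the centre of its underside, z up.
- mat_top (a point): Centre of the mat at the height of the rib tops, 9 mm above the bench.
- filter: Bystander: pleated white filter cartridge standing upright, 60 mm in diameter, 70 mm high. Origin at the centre of its underside.
- brush: Bystander: nylon brush with beech handle lying bristles down, 190 mm long along its x, 32 mm wide, 34 mm high. Origin at the bench under the brush, near its middle; the bristles are towards +x.
- nozzle: Bystander: clear crevice nozzle lying on the bench, 180 mm long along its x, 37 mm wide and high at its grey collar, 18 mm high at its tip towards +x. Origin at the bench under its middle.
Things that resemble listed ones, but are neither listed nor needed, are in the scene too. What is shaped like the mat but brown is not meant.

How it is judged:
By the outcome, as a careful person would: the job done as asked, in the order asked, and still so for the second after the job is handed in, with the robot touching nothing.
It also fails if it takes over 66 s, if anything falls off the work surface, if the arm or the gripper's body presses on something with over 40 N, if the wrist force passes 120 N, or if a joint passes its speed limit or range.

ROBOT

A 6-joint arm with a two-finger parallel gripper is mounted at the origin on the work surface. World frame = base frame: x ahead of the robot, y to its left, z up, the work surface at z = 0. Lengths are in m, angles in rad, forces in N, time in s.
With the tool pointing down it reaches from about 0.325 to 0.9 m from the base axis. Payload 3.5 kg.
Tool frame: the origin (TCP) lies at the very end of the fingers, on their centre line; the grasp point (between the pads) lies arm.grip_point_offset behind it (arm.grip_point_offset is the distance from the TCP to the grasp point, in m); z points along the fingers, y is the line along which they close (so a half turn about z gives the same grasp; the last joint's range is limited). The gripper opens to 85 mm and grips with 20 to 120 N. Pads are 22 mm wide; open, the fingers measure 114 mm over their backs; the gripper's body (76 mm by 85 mm) begins 54 mm behind the grasp point. The pads swing forward as they close: fully open they stand 13 mm farther back than shut.
Start: joints at [1.142, 0.276, -0.026, 1.268, 0, 1.467], TCP at [0.2, 0.592, 0.192] pointing down, gripper open.
Joint ranges: [-3.12, 3.12], [-0.85, 1.88], [-1.08, 1.24], [-1.95, 2.15], [-1.57, 1.53], [-3.14, 3.14]. Speed limits (rad/s): [2.57, 2.57, 3.14, 3.14, 3.14, 3.14].

INTERFACE

Orientations are given as [roll, pitch, yaw] about the fixed x, y, z axes, in that order (R = Rz(yaw) Ry(pitch) Rx(roll)).
In Python, from rig import readout, eyes, close_job, arm gives the robot as it stands.
- The arm moves only by the tool drive_tool, never from a script. Its argument "motion" is a list that holds one entry, the list of rows, each a list of 7 numbers: the shift along the tool's x, y, z in m, then the turn, a rotation vector about the tool's x, y, z in rad, then the finger opening in m, from 0 to 0.0854. A call has 1 to 5 rows; each row shifts and turns the commanded pose from where the row before left it, along the tool's axes as they then stand; what a row does not reach is not made up. A row lasts 1/8 s, in which the tool goes at most 62.5 mm and 10.7 degrees, less where a joint would pass 70% of its speed; a pose out of reach is approached as far as the arm can. A call is refused whole if a number of a shift passes 0.0625 or a number of a turn 0.188, either way. A call with a gripper value outside its range is refused whole. The fingers move at their own pace and stop on an object; "force" is the grip in N (left out, the last holds). Time passes only in rows, so rows that do not move let the fingers close. It gives the time, the measured TCP pose, the force, the opening and the grip force at its end, in the units of the state.
- readout.read_state(): the state, without advancing time (a new reading comes with each control period).
- eyes.camera(name): name is "scene" or "top" or "wrist"; returns (picture, depth): 400x640x3 uint8, red, green, blue; 400x640 float32, m along the optical axis (not along the pixel's ray), 0 where there is no reading.
- eyes.camera_model(name): a dict with "K" (3x3 intrinsics, pixels), "D" ([k1, k2, p1, p2, k3] as OpenCV has them; the pictures are not rectified), "R" (3x3) and "t" (3): a world point X has camera coordinates R X + t. Camera axes: x right, y down, z forward; pixel columns grow to the right and rows downward; lengths in m; the calibration is good to about 2 mm. A picture is of the moment at which its call begins: read the wrist's pose just before it. camera_model takes no time and is no camera call; for the wrist camera it gives the pose at the moment of the call.
- close_job(): hands the job in; it is judged then, once.
Trained networks look in the newest picture that a camera, given by its name, has taken for a name from the list of things; names that differ only in an ending like _2 or _b are one class to them, and where a whole thing is asked for, a point or a joint stands for the part that bears it (a point fixed in the world has none). Each returns a list of dicts, best first, with "score" (0 to 1); they miss things now and then, are a little off and sometimes report something else, mostly with a low value. They report only what shows in the picture. A call takes as long as a camera call. They do not tell look-alikes from the thing itself.
- eyes.silhouettes(camera, label): "region" (400x640 bool, what is visible of it) and "box" ([left, top, right, bottom] in pixels, round what is visible of it).
- eyes.spot_point(camera, label): "pixel" ([column, row] in pixels: a listed point, or the origin of a listed thing).
The state is a dict: "time_s": time; "joint_pos": joint angles; "dq": joint speeds; "joint_torque": joint torques, N m; "ee_pos": TCP position; "tcp_rot": TCP orientation; "ft_force": force on the tool from outside, world axes, zero at the start; "ft_torque": the same for the moment, N m; "grip_width": finger opening in m; "finger_force": force on a finger pad.
Only numpy, scipy, OpenCV 4.12 (cv2) and the standard library are available. Lean on these libraries where they do the work, as an engineer would, in place of code of your own. Each camera call takes 0.05 s, during which the arm holds its last target. There are 200 camera calls.

## Working session

There is one attempt and no reset: what is moved stays moved. The work goes in short steps, Python scripts to look and compute and a tool call to move; the robot and the scene stay as the last step left them, time stands still between calls to the robot, and variables do not carry over. Pictures are saved under pics/ and viewed, at most 10 in all, crops included, and the job is handed in when it is done.

Besides the shell and the picture viewer there is one more tool, called by a JSON object that holds its "method" and its "body". drive_tool: Moves the arm, as the interface text tells. Its arguments: {"type":"object","properties":{"motion":{"type":"array","items":{"type":"array","items":{"type":"array","items":{"type":"number"}}}},"force":{"type":"number"}},"required":["motion"]}

```bash
mkdir -p pics; ls; cat > h.py <<'E'
import numpy as np, cv2
from rig import readout, eyes, close_job, arm
def cloud(name,d):
    m=eyes.camera_model(name);K=np.array(m["K"]);D=np.array(m["D"]);R=np.array(m["R"]);t=np.array(m["t"])
    v,u=np.mgrid[0:400,0:640]
    p=cv2.undistortPoints(np.stack([u,v],-1).reshape(-1,1,2).astype(np.float64),K,D).reshape(400,640,2)
    c=np.dstack([p[...,0]*d,p[...,1]*d,d])
    return (c-t)@R
E
python3 - <<'E'
from h import *
print(arm.grip_point_offset,[a for a in dir(arm) if a[0]!='_'])
s=readout.read_state();print(s)
for n in ("scene","top"):
    im,d=eyes.camera(n);P=cloud(n,d);np.save(n+"P.npy",P)
    cv2.imwrite(f"pics/{n}0.png",im[...,::-1])
    for l in ("cup","mat","filter","brush","nozzle"):
        for r in eyes.silhouettes(n,l)[:3]:
            q=P[r["region"]&(d>0)]
            print(n,l,round(r["score"],2),r["box"],np.median(q,0).round(3),np.percentile(q,2,0).round(3),np.percentile(q,98,0).round(3))
E
```

```text
pics
0.0187 ['PlanningError', 'grip_point_offset']
{'time_s': 0.0, 'joint_pos': array([ 1.14159989e+00,  2.77172996e-01, -2.79155473e-02,  1.26799929e+00,
        2.53587268e-06,  1.46740450e+00]), 'dq': array([ 4.15383431e-04,  2.40416319e-04, -7.46978422e-04,  6.34924307e-05,
        1.40323198e-03,  1.32052146e-03]), 'joint_torque': array([-9.09805931e-04, -4.45509553e+01,  2.95200938e+01,  1.62530114e-02,
       -2.83409527e-04, -3.56022667e-06]), 'ee_pos': array([0.19967826, 0.59131115, 0.19061865]), 'tcp_rot': array([-3.13931365e+00, -2.39023046e-04,  2.81578777e+00]), 'ft_force': array([ 0.50696077, -1.02906007,  0.02580486]), 'ft_torque': array([ 0.01685071, -0.01039006,  0.04166525]), 'finger_force': 0.0, 'grip_width': 0.0854361001364375}
scene cup 0.78 [195.2, 152.5, 219.9, 188.6] [ 0.51  -0.27   0.053] [ 0.464 -0.3    0.004] [ 0.524 -0.245  0.08 ]
scene mat 0.93 [340.9, 164.3, 413.6, 218.9] [0.462 0.171 0.007] [0.375 0.088 0.002] [0.538 0.25  0.013]
scene mat 0.61 [248.0, 156.9, 319.1, 203.7] [ 0.451 -0.073  0.008] [ 0.366 -0.15   0.002] [0.521 0.001 0.013]
scene filter 0.
[... 264 characters left out ...]
0.019] [ 0.637 -0.21  -0.001] [ 0.816 -0.163  0.036]
top cup 0.79 [448.3, 240.2, 490.7, 270.0] [ 0.493 -0.286  0.032] [ 0.465 -0.306  0.   ] [ 0.52  -0.247  0.082]
top mat 0.76 [194.9, 235.4, 291.7, 330.8] [0.45  0.166 0.007] [0.369 0.085 0.001] [0.533 0.248 0.012]
top mat 0.75 [325.1, 243.1, 409.0, 324.3] [ 0.442 -0.077  0.007] [ 0.366 -0.154  0.002] [ 0.519 -0.001  0.012]
top filter 0.59 [206.5, 128.9, 241.2, 169.1] [0.71  0.187 0.069] [0.686 0.163 0.001] [0.742 0.22  0.073]
top brush 0.75 [301.2, 90.2, 332.6, 184.5] [0.724 0.012 0.034] [ 0.648 -0.011  0.029] [0.824 0.031 0.037]
top nozzle 0.76 [403.2, 94.4, 428.4, 185.3] [ 0.727 -0.187  0.02 ] [ 0.638 -0.207  0.012] [ 0.81  -0.167  0.036]
```

View pics/top0.png

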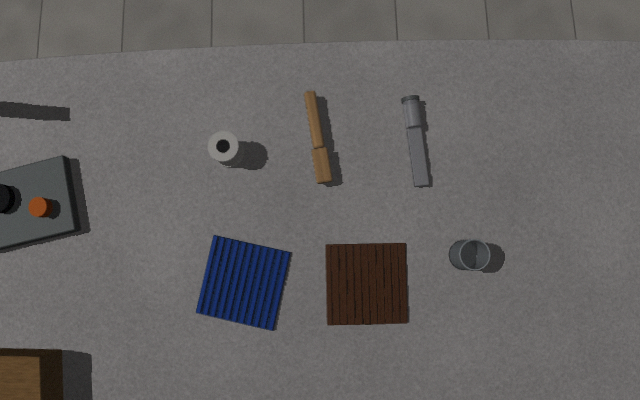

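View pics/scene0.png

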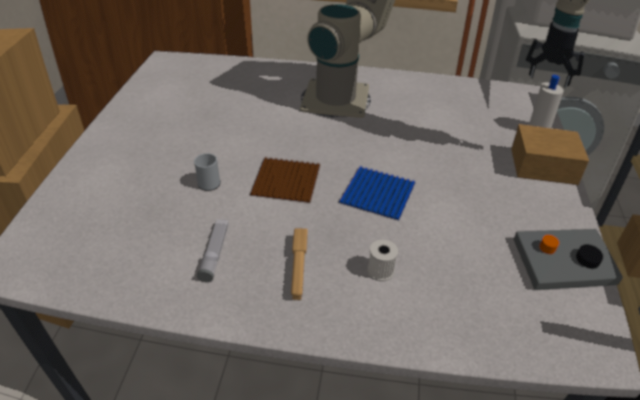

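The cup is at right (px ~470,255 in top), the blue mat at left (~243,283) with the brown decoy between them. Filter, brush and nozzle lie farther out. Next I check the gripper's geometry for a horizontal side grasp.

```bash
python3 - <<'E'
from h import *
from scipy.spatial.transform import Rotation as Ro
s=readout.read_state();T=Ro.from_euler('xyz',s['tcp_rot']);p=s['ee_pos']
m=eyes.camera_model("wrist");C=-np.array(m["R"]).T@m["t"]
print("cam in tool",T.inv().apply(C-p).round(3),(np.array(m["R"])@T.as_matrix()).round(2).tolist())
for n in ("scene","top"):
    P=np.load(n+"P.npy").reshape(-1,3);L=T.inv().apply(P-p)
    for z in np.arange(0,-.36,-.03):
        q=L[(L[:,2]<z)&(L[:,2]>z-.03)&(abs(L[:,:2]).max(1)<.15)]
        if len(q)>4: print(n,round(z,2),len(q),q.min(0).round(3),q.max(0).round(3))
P=np.load("topP.npy")
q=P[220:350,180:305].reshape(-1,3)
im=cv2.imread("pics/top0.png")[220:350,180:305]
k=(im[...,0]>im[...,2].astype(int)+25)
q=q[k.reshape(-1)];q=q[(q[:,2]>-.01)&(q[:,2]<.02)]
r=cv2.minAreaRect(q[:,:2].astype(np.float32));print("mat",r)
for n in("top","scene"):
    P=np.load(n+"P.npy").reshape(-1,3)
    q=P[(P[:,2]>.072)&(P[:,2]<.09)&(abs(P[:,0]-.495)<.05)&(abs(P[:,1]+.275)<.05)]
    if len(q)>5: print(n,len(q),q.min(0),q.max(0),cv2.minEnclosingCircle(q[:,:2].astype(np.float32)))
a=cv2.imread("pics/scene0.png")[0:120,280:620];cv2.imwrite("pics/c1.png",cv2.resize(a,None,fx=2.3,fy=2.3))
E
```

```text
cam in tool [ 0.071 -0.001 -0.183] [[0.0, 1.0, 0.0], [-0.96, 0.0, -0.28], [-0.28, -0.0, 0.96]]
scene -0.03 11 [-0.012 -0.05  -0.06 ] [-0.002  0.053 -0.053]
scene -0.06 116 [-0.017 -0.058 -0.09 ] [ 0.01   0.057 -0.06 ]
scene -0.09 314 [-0.023 -0.074 -0.12 ] [ 0.016  0.072 -0.091]
scene -0.12 485 [-0.025 -0.072 -0.15 ] [ 0.018  0.07  -0.12 ]
scene -0.15 350 [-0.04  -0.069 -0.18 ] [ 0.015  0.067 -0.15 ]
scene -0.18 328 [-0.043 -0.038 -0.21 ] [ 0.008  0.036 -0.18 ]
scene -0.21 349 [-0.042 -0.038 -0.24 ] [ 0.019  0.034 -0.21 ]
scene -0.24 335 [-0.04  -0.036 -0.27 ] [ 0.005  0.035 -0.24 ]
scene -0.27 244 [-0.039 -0.032 -0.3  ] [-0.002  0.04  -0.27 ]
scene -0.3 7 [-0.036  0.026 -0.303] [-0.021  0.038 -0.3  ]
mat ((0.45123612880706787, 0.16859157383441925), (0.159286767244339, 0.15979252755641937), 75.83881378173828)
top 211 [ 0.46340603 -0.30588484  0.07201657] [ 0.52125491 -0.24586937  0.08538361] ((0.49293166399002075, -0.2761979401111603), 0.030515633523464203)
scene 150 [ 0.46292411 -0.30340483  0.07201118] [ 0.52495607 -0.24442144  0.08405384] ((0.4930071532726288, -0.2754460573196411), 0.03270740434527397)
```

View pics/c1.png

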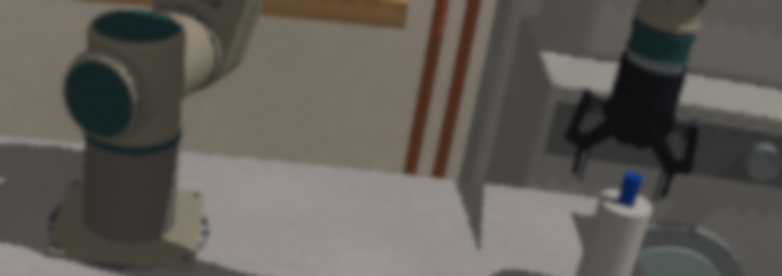

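The gripper body's half-width is about 43 mm and the wrist camera sits at tool +x, 71 mm out. My plan is to side-grasp with +x up at about 50 mm, then roll 180°. I'll set the cup down with the tool tilted about 20°, so it pivots flat in the pads.

```bash
cat >> h.py <<'E'
from scipy.spatial.transform import Rotation as Ro
def plan(p1,R1,N,p0=None,R0=None):
    s=readout.read_state()
    R0=Ro.from_euler('xyz',s['tcp_rot']) if R0 is None else R0
    p0=s['ee_pos'] if p0 is None else np.array(p0)
    w=(R0.inv()*R1).as_rotvec()/N
    A=sum((Ro.from_rotvec(w*k).as_matrix() for k in range(N)))
    t=np.linalg.solve(A,R0.inv().apply(np.array(p1)-p0))
    print("N",N,"row",t.round(4).tolist(),w.round(4).tolist())
def tool(az,down,xup=1):
    "z axis at azimuth az, pitched 'down' rad below horizontal; x up (xup=1) or down"
    z=np.array([np.cos(az)*np.cos(down),np.sin(az)*np.cos(down),-np.sin(down)])
    x=np.array([np.cos(az)*np.sin(down),np.sin(az)*np.sin(down),np.cos(down)])*xup
    return Ro.from_matrix(np.c_[x,np.cross(z,x),z])
def st():
    s=readout.read_state();print(round(s['time_s'],2),"q",s['joint_pos'].round(3),"p",s['ee_pos'].round(4),"rpy",s['tcp_rot'].round(3),"F",s['ft_force'].round(1),s['grip_width'].round(4),s['finger_force'])
E
python3 - <<'E'
from h import *
plan([.392,-.341,.30],tool(.576,np.pi/2),20)
E
```

```text
N 20 row [-0.0592, 0.0013, -0.0054] [-0.0, -0.0, 0.112]
```

{"method": "drive_tool", "body": {"motion": [[[-0.0592, 0.0013, -0.0054, 0, 0, 0.112, 0.085], [-0.0592, 0.0013, -0.0054, 0, 0, 0.112, 0.085], [-0.0592, 0.0013, -0.0054, 0, 0, 0.112, 0.085], [-0.0592, 0.0013, -0.0054, 0, 0, 0.112, 0.085], [-0.0592, 0.0013, -0.0054, 0, 0, 0.112, 0.085]]]}}

```text
time_s: 1.23
ee_pos: [0.4544, 0.4439, 0.219]
tcp_rot: [3.141, -0.0, 2.252]
ft_force: [-0.0, 0.8, 0.0]
grip_width: 0.085
finger_force: 0.0
```

{"method": "drive_tool", "body": {"motion": [[[-0.0592, 0.0013, -0.0054, 0, 0, 0.112, 0.085], [-0.0592, 0.0013, -0.0054, 0, 0, 0.112, 0.085], [-0.0592, 0.0013, -0.0054, 0, 0, 0.112, 0.085], [-0.0592, 0.0013, -0.0054, 0, 0, 0.112, 0.085], [-0.0592, 0.0013, -0.0054, 0, 0, 0.112, 0.085]]]}}

```text
time_s: 1.85
ee_pos: [0.5894, 0.1841, 0.246]
tcp_rot: [3.141, -0.0, 1.692]
ft_force: [0.6, -0.2, -0.4]
grip_width: 0.0852
finger_force: 0.0
```

{"method": "drive_tool", "body": {"motion": [[[-0.0592, 0.0013, -0.0054, 0, 0, 0.112, 0.085], [-0.0592, 0.0013, -0.0054, 0, 0, 0.112, 0.085], [-0.0592, 0.0013, -0.0054, 0, 0, 0.112, 0.085], [-0.0592, 0.0013, -0.0054, 0, 0, 0.112, 0.085], [-0.0592, 0.0013, -0.0054, 0, 0, 0.112, 0.085]]]}}

```text
time_s: 2.48
ee_pos: [0.5657, -0.1076, 0.273]
tcp_rot: [3.141, -0.0, 1.132]
ft_force: [0.4, 0.0, -0.3]
grip_width: 0.0851
finger_force: 0.0
```

{"method": "drive_tool", "body": {"motion": [[[-0.0592, 0.0013, -0.0054, 0, 0, 0.112, 0.085], [-0.0592, 0.0013, -0.0054, 0, 0, 0.112, 0.085], [-0.0592, 0.0013, -0.0054, 0, 0, 0.112, 0.085], [-0.0592, 0.0013, -0.0054, 0, 0, 0.112, 0.085], [-0.0592, 0.0013, -0.0054, 0, 0, 0.112, 0.085]]]}}

```text
time_s: 3.1
ee_pos: [0.3907, -0.3422, 0.3001]
tcp_rot: [3.141, -0.0, 0.572]
ft_force: [0.7, -0.1, 0.5]
grip_width: 0.085
finger_force: 0.0
```

```bash
python3 - <<'E'
from h import *
st()
plan([.392,-.341,.25],tool(.576,0),9)
E
```

```text
Traceback (most recent call last):
  File "h.py", line 24, in st
    s=readout.read_state();print(round(s['time_s'],2),"q",s['joint_pos'].round(3),"p",s['ee_pos'].round(4),"rpy",s['tcp_rot'].round(3),"F",s['ft_force'].round(1),s['grip_width'].round(4),s['finger_force'])
                                                                                                                                                                  ^^^^^^^^^^^^^^^^^^^^^
AttributeError: 'float' object has no attribute 'round'
```

{"method": "drive_tool", "body": {"motion": [[[0, 0, 0, 0, 0.1745, 0, 0.085], [0, 0, 0, 0, 0.1745, 0, 0.085], [0, 0, 0, 0, 0.1745, 0, 0.085], [0, 0, 0, 0, 0.1745, 0, 0.085], [0, 0, 0, 0, 0.1745, 0, 0.085]]]}}

```text
time_s: 3.72
ee_pos: [0.3918, -0.3417, 0.3011]
tcp_rot: [3.135, -0.877, 0.579]
ft_force: [0.5, 0.3, 0.5]
grip_width: 0.0849
finger_force: 0.0
```

{"method": "drive_tool", "body": {"motion": [[[0, 0, 0, 0, 0.1745, 0, 0.085], [0, 0, 0, 0, 0.1745, 0, 0.085], [0, 0, 0, 0, 0.1745, 0, 0.085], [0, 0, 0, 0, 0.1745, 0, 0.085], [0, 0, 0, 0, 0, 0, 0.085]]]}}

```text
time_s: 4.35
ee_pos: [0.3917, -0.3309, 0.2805]
tcp_rot: [-2.763, -1.535, 0.191]
ft_force: [0.2, -0.4, 1.6]
grip_width: 0.085
finger_force: 0.0
```

```bash
sed -i "s/s\['grip_width'\].round(4)/round(s['grip_width'],4)/" h.py; python3 - <<'E'
from h import *
st()
for n in ("scene","top"):
    im,d=eyes.camera(n);cv2.imwrite(f"pics/{n}1.png",im[...,::-1])
    P=cloud(n,d).reshape(-1,3);s=readout.read_state();T=Ro.from_euler('xyz',s['tcp_rot']);L=T.inv().apply(P-s['ee_pos'])
    for z in np.arange(-.06,-.42,-.03):
        q=L[(L[:,2]<z)&(L[:,2]>z-.03)&(abs(L[:,:2]).max(1)<.15)]
        if len(q)>4: print(n,round(z,2),len(q),q.min(0).round(3),q.max(0).round(3))
a=cv2.imread("pics/scene1.png")[40:240,60:420];cv2.imwrite("pics/c2.png",cv2.resize(a,None,fx=2.2,fy=2.2))
E
```

```text
4.35 q [-1.476  0.605 -0.317  2.147  1.096  0.077] p [ 0.3917 -0.3309  0.2805] rpy [-2.763 -1.535  0.191] F [ 0.2 -0.4  1.6] 0.085 0.0
scene -0.06 96 [-0.014 -0.057 -0.089] [ 0.011  0.063 -0.06 ]
scene -0.09 471 [-0.021 -0.074 -0.12 ] [ 0.016  0.072 -0.09 ]
scene -0.12 289 [-0.022 -0.073 -0.15 ] [ 0.018  0.07  -0.12 ]
scene -0.15 292 [-0.003 -0.069 -0.18 ] [ 0.037  0.066 -0.15 ]
scene -0.18 132 [-0.009 -0.035 -0.21 ] [ 0.035  0.036 -0.18 ]
scene -0.21 68 [ 0.002 -0.036 -0.24 ] [ 0.033  0.033 -0.21 ]
scene -0.24 110 [-0.01  -0.032 -0.27 ] [ 0.034  0.036 -0.24 ]
scene -0.27 168 [-0.035 -0.035 -0.3  ] [ 0.04   0.035 -0.272]
scene -0.3 879 [-0.042 -0.043 -0.33 ] [ 0.075  0.104 -0.3  ]
scene -0.33 651 [-0.042 -0.04  -0.36 ] [ 0.074  0.148 -0.33 ]
scene -0.36 21 [-0.017 -0.014 -0.377] [ 0.038  0.147 -0.36 ]
top -0.06 495 [-0.014 -0.056 -0.09 ] [ 0.013  0.058 -0.06 ]
top -0.09 1197 [-0.019 -0.066 -0.12 ] [ 0.017  0.076 -0.09 ]
top -0.12 895 [-0.017 -0.026 -0.15 ] [ 0.021  0.073 -0.12 ]
top -0.15 158 [-0.     0.01  -0.169] [ 0.016  0.057 -0.15 ]
```

View pics/c2.png

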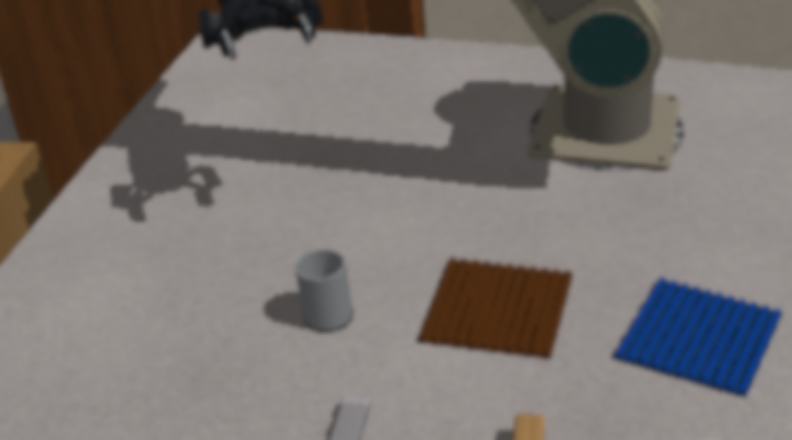

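The arm took another wrist branch: a horizontal tangential tool is near-singular and the azimuth was wrong. The camera has no body in the way. I'll back off to a tilted pose at a better azimuth and collect joint data for a small kinematic model.

```bash
python3 - <<'E'
from h import *
plan([.36,-.34,.30],tool(.33,0.7),5)
E
```

```text
N 5 row [0.0008, -0.0016, -0.0072] [-0.0456, -0.1315, 0.017]
```

{"method": "drive_tool", "body": {"motion": [[[0.001, -0.0016, -0.0072, -0.0456, -0.1315, 0.017, 0.085], [0.001, -0.0016, -0.0072, -0.0456, -0.1315, 0.017, 0.085]]]}}

```text
time_s: 4.7
ee_pos: [0.3785, -0.3374, 0.2912]
tcp_rot: [-3.091, -1.262, 0.423]
ft_force: [0.0, 0.5, 0.3]
grip_width: 0.0854
finger_force: 0.0
```

```bash
python3 - <<'E'
from h import *
st()
E
```

```text
4.7 q [-1.501  0.324 -0.348  1.792  1.066  0.63 ] p [ 0.3785 -0.3374  0.2912] rpy [-3.091 -1.262  0.423] F [0.  0.5 0.3] 0.0854 0.0
```

{"method": "drive_tool", "body": {"motion": [[[0.001, -0.0016, -0.0072, -0.0456, -0.1315, 0.017, 0.085], [0.001, -0.0016, -0.0072, -0.0456, -0.1315, 0.017, 0.085], [0.001, -0.0016, -0.0072, -0.0456, -0.1315, 0.017, 0.085]]]}}

```text
time_s: 5.08
ee_pos: [0.3598, -0.3399, 0.306]
tcp_rot: [3.122, -0.866, 0.341]
ft_force: [0.4, -0.6, 0.2]
grip_width: 0.085
finger_force: 0.0
```

```bash
python3 - <<'E'
from h import *
st()
E
```

```text
5.08 q [-1.44  -0.023 -0.38   1.426  0.847  1.274] p [ 0.3598 -0.3399  0.306 ] rpy [ 3.122 -0.866  0.341] F [ 0.4 -0.6  0.2] 0.085 0.0
```

{"method": "drive_tool", "body": {"motion": [[[0, 0, 0.03, 0, 0, 0.05, 0.085], [0, 0, 0.03, 0, 0.1, 0, 0.085], [0, 0, 0.03, 0, 0.1, 0, 0.085], [0, 0, 0, 0, 0, 0, 0.085]]]}}

```text
time_s: 5.58
ee_pos: [0.4271, -0.3146, 0.2463]
tcp_rot: [-3.067, -1.07, 0.234]
ft_force: [-0.8, 0.6, 0.4]
grip_width: 0.085
finger_force: 0.0
```

```bash
python3 - <<'E'
from h import *
st()
E
```

```text
5.58 q [-1.363  0.073 -0.543  1.154  1.06   1.383] p [ 0.4271 -0.3146  0.2463] rpy [-3.067 -1.07   0.234] F [-0.8  0.6  0.4] 0.085 0.0
```

```bash
cat > kin.py <<'E'
from h import *
from scipy.optimize import least_squares
Q=np.array([[1.1416,.27717,-.02792,1.268,0,1.4674],[-1.476,.605,-.317,2.147,1.096,.077],[-1.501,.324,-.348,1.792,1.066,.63],[-1.44,-.023,-.38,1.426,.847,1.274],[-1.363,.073,-.543,1.154,1.06,1.383]])
X=np.array([[.19968,.59131,.19062],[.3917,-.3309,.2805],[.3785,-.3374,.2912],[.3598,-.3399,.306],[.4271,-.3146,.2463]])
E=np.array([[-3.1393,0,2.8158],[-2.763,-1.535,.191],[-3.091,-1.262,.423],[3.122,-.866,.341],[-3.067,-1.07,.234]])
def fk(q,k):
    o,L,A,B,H,c,e=k;s=q[1]-q[2]+q[3];f=q[1]-q[2]
    R=Ro.from_euler('z',q[0])*Ro.from_euler('y',s)*Ro.from_euler('z',q[4])
    # at s=0,q5=0: tool z along +x, x along...
    base=Ro.from_matrix(np.array([[0,0,1],[0,1,0],[-1,0,0]]))  # cols: x=-z,y=+y,z=+x
    Rt=R*base*Ro.from_euler('z',q[5]+np.pi) if False else R*base*Ro.from_euler('z',OFF+q[5]*SG)
    p=np.array([A*np.sin(q[1])+B*np.cos(f)+e*np.sin(f)+c*np.cos(s),o,H+A*np.cos(q[1])-B*np.sin(f)+e*np.cos(f)-c*np.sin(s)])
    return Ro.from_euler('z',q[0]).apply(p)+L*Rt.apply([0,0,1]),Rt
OFF,SG=0,1
best=None
for SG in(1,-1):
  for OFF in(0,np.pi/2,np.pi,-np.pi/2):
    er=max((fk(q,np.zeros(7))[1].inv()*Ro.from_euler('xyz',e)).magnitude() for q,e in zip(Q,E))
    if best is None or er<best[0]: best=(er,SG,OFF)
er,SG,OFF=best
fit=least_squares(lambda k:np.r_[np.ravel([fk(q,k)[0]-x for q,x in zip(Q,X)]),.003*(k[6]),.001*(k-[.06,.33,.45,.45,.3,.1,0])],[.064,.33,.45,.5,.3,.1,0])
k=fit.x
lo=np.array([-3.12,-.85,-1.08,-1.95,-1.57,-3.14])+.02;hi=np.array([3.12,1.88,1.24,2.15,1.53,3.14])-.02
def ik(p,R,q0):
    f=lambda q:np.r_[(fk(q,k)[0]-p)*5,(fk(q,k)[1].inv()*R).as_rotvec()]
    r=least_squares(f,np.clip(q0,lo+1e-3,hi-1e-3),bounds=(lo,hi));return r.x,np.linalg.norm(r.fun)
E
python3 - <<'E'
from kin import *
print(best,k.round(4),abs(fit.fun[:15]).max())
cup=np.array([.493,-.276]);mat=np.array([.4512,.1686])
for nm,c,h,xup in(("cup",cup,.05,1),("mat",mat,.039,-1),("mat+",mat,.039,1)):
  for a in(.05,.1,.2,.35):
    out=[]
    for ps in np.arange(-3.1,3.1,.1):
        R=tool(ps,a,xup);p=np.r_[c,h]+.0187*R.apply([0,0,1])
        for q5 in(1.4,-1.4):
          q,e=ik(p,R,[np.arctan2(c[1],c[0])-np.sign(q5)*.8,.4,-.6,.8,q5,1.4*xup*np.sign(q5)])
          if e<2e-3: out.append((round(ps,1),q.round(2).tolist()))
    print(nm,a,len(out));[print("  ",o) for o in out[::max(1,len(out)//5)]]
E
```

```text
(0.0015110046717204384, 1, 0) [0.0645 0.3307 0.5482 0.4902 0.23   0.1021 0.0141] 0.0002277535725115909
cup 0.05 24
   (np.float64(-2.3), [-0.15, 1.14, 0.2, 2.12, -0.99, -0.08])
   (np.float64(-1.9), [-0.08, 1.01, -0.11, 1.82, -1.31, -0.19])
   (np.float64(-1.5), [-0.06, 0.85, -0.83, -1.33, -1.43, -2.79])
   (np.float64(0.1), [-1.22, 0.99, -1.04, -1.84, 1.31, 2.95])
   (np.float64(0.5), [-1.23, 0.91, -0.4, 1.52, 1.4, 0.3])
   (np.float64(0.9), [-1.16, 1.03, -0.08, 1.92, 1.08, 0.09])
cup 0.1 25
   (np.float64(-2.4), [-0.18, 1.13, 0.26, 2.11, -0.92, -0.13])
   (np.float64(-1.9), [-0.08, 0.95, -0.14, 1.66, -1.3, -0.37])
   (np.float64(-1.4), [-0.08, 0.81, -0.9, -1.33, -1.3, -2.77])
   (np.float64(0.4), [-1.23, 0.73, -0.6, 0.81, 1.45, 1.0])
   (np.float64(0.9), [-1.15, 0.99, -0.1, 1.84, 1.08, 0.19])
cup 0.2 29
   (np.float64(-2.6), [-0.24, 1.12, 0.36, 2.1, -0.76, -0.19])
   (np.float64(-2.1), [-0.12, 0.94, -0.02, 1.71, -1.12, -0.43])
   (np.float64(-1.6), [-0.07, 0.62, -0.65, 0.11, -1.37, -1.77])
   (np.float64(0.2), [-1.22, 0.6, -0.98, -0.65, 1.32, 2.23])
   (np.float64(0.7), [-1.19, 0.8
[... 2722 characters left out ...]
1, 2.1, -0.5, -0.11])
   (np.float64(-1.6), [0.7, 1.0, 0.04, 1.89, -0.82, -0.22])
   (np.float64(-0.9), [0.87, 0.75, -0.48, 1.11, -1.29, -0.78])
   (np.float64(1.3), [-0.49, 0.7, -0.68, 1.02, 1.27, 0.72])
   (np.float64(2.0), [-0.3, 0.93, -0.15, 1.76, 0.82, 0.22])
   (np.float64(2.7), [-0.04, 1.1, 0.26, 2.08, 0.4, 0.08])
mat+ 0.35 62
   (np.float64(-3.1), [0.15, 1.07, 0.35, 2.07, 0.11, 0.04])
   (np.float64(-2.5), [0.38, 1.07, 0.36, 2.06, -0.24, -0.09])
   (np.float64(-1.9), [0.59, 0.97, 0.14, 1.89, -0.6, -0.25])
   (np.float64(-0.7), [0.85, 0.49, -0.79, 0.24, -1.22, -1.63])
   (np.float64(2.0), [-0.28, 0.81, -0.21, 1.61, 0.79, 0.38])
   (np.float64(3.0), [0.08, 1.05, 0.3, 2.04, 0.21, 0.08])
```

```bash
python3 - <<'E'
from kin import *
s=readout.read_state();q=s['joint_pos'];cup=np.array([.493,-.276])
for ps in(.3,.35,.4):
    R=tool(ps,.1);u=R.apply([0,0,1]);g=np.r_[cup,.046]+.021*u
    q0=q
    for nm,p in(("hi",g-.075*u+[0,0,.16]),("lo",g-.075*u),("g",g)):
        q0,e=ik(p,R,q0);print(ps,nm,p.round(4),q0.round(3),round(e,4))
R=tool(.35,.1);u=R.apply([0,0,1]);g=np.r_[cup,.046]+.021*u
plan(g-.075*u+[0,0,.16],R,5)
plan(g-.075*u,R,4,g-.075*u+[0,0,.16],R)
E
```

```text
0.3 hi [ 0.4417 -0.2919  0.2114] [-1.413  0.446 -0.616  1.464  1.397  0.609] 0.0
0.3 lo [ 0.4417 -0.2919  0.0514] [-1.413  0.773 -0.611  1.141  1.397  0.609] 0.0
0.3 g [ 0.513  -0.2698  0.0439] [-1.23   0.667 -0.861 -0.343  1.463  1.958] 0.0
0.35 hi [ 0.4425 -0.2944  0.2114] [-1.405  0.493 -0.562  1.586  1.361  0.491] 0.0
0.35 lo [ 0.4425 -0.2944  0.0514] [-1.405  0.806 -0.551  1.284  1.361  0.491] 0.0
0.35 g [ 0.5126 -0.2688  0.0439] [-1.231  0.671 -0.73   0.268  1.47   1.472] 0.0
0.4 hi [ 0.4435 -0.2969  0.2114] [-1.396  0.531 -0.513  1.676  1.324  0.41 ] 0.0
0.4 lo [ 0.4435 -0.2969  0.0514] [-1.396  0.833 -0.497  1.39   1.324  0.41 ] 0.0
0.4 g [ 0.5122 -0.2679  0.0439] [-1.229  0.731 -0.603  0.766  1.455  1.039] 0.0
N 5 row [-0.0053, -0.0027, 0.0064] [0.0077, 0.0797, -0.0099]
N 4 row [-0.0398, 0.0, 0.004] [0.0, 0.0, 0.0]
```

{"method": "drive_tool", "body": {"motion": [[[-0.0053, -0.0027, 0.0064, 0.0077, 0.0797, -0.0099, 0.085], [-0.0053, -0.0027, 0.0064, 0.0077, 0.0797, -0.0099, 0.085], [-0.0053, -0.0027, 0.0064, 0.0077, 0.0797, -0.0099, 0.085], [-0.0053, -0.0027, 0.0064, 0.0077, 0.0797, -0.0099, 0.085], [-0.0053, -0.0027, 0.0064, 0.0077, 0.0797, -0.0099, 0.085]]]}}

```text
time_s: 6.2
ee_pos: [0.4427, -0.299, 0.2136]
tcp_rot: [3.057, -1.467, 0.434]
ft_force: [-0.3, 0.5, -0.3]
grip_width: 0.0849
finger_force: 0.0
```

{"method": "drive_tool", "body": {"motion": [[[-0.0398, 0, 0.004, 0, 0, 0, 0.085], [-0.0398, 0, 0.004, 0, 0, 0, 0.085], [-0.0398, 0, 0.004, 0, 0, 0, 0.085], [0, 0, 0, 0, 0, 0, 0.085]]]}}

```text
time_s: 6.7
ee_pos: [0.4423, -0.2987, 0.091]
tcp_rot: [3.125, -1.466, 0.367]
ft_force: [-0.2, -0.1, 0.3]
grip_width: 0.0848
finger_force: 0.0
```

```bash
python3 - <<'E'
from h import *
st()
cup=np.array([.493,-.276]);R=tool(.35,.1);u=R.apply([0,0,1]);g=np.r_[cup,.046]+.021*u
plan(g-.075*u,R,2);print((g-.075*u).round(4))
im,d=eyes.camera("scene");P=cloud("scene",d)
q=P.reshape(-1,3);q=q[(q[:,2]>.07)&(q[:,2]<.09)&(np.hypot(q[:,0]-.493,q[:,1]+.276)<.036)];print(len(q),cv2.minEnclosingCircle(q[:,:2].astype(np.float32)))
cv2.imwrite("pics/c3.png",cv2.resize(im[80:240,120:340,::-1],None,fx=3,fy=3))
E
```

```text
6.7 q [-1.407  0.722 -0.558  1.347  1.357  0.504] p [ 0.4423 -0.2987  0.091 ] rpy [ 3.125 -1.466  0.367] F [-0.2 -0.1  0.3] 0.0848 0.0
N 2 row [-0.0196, -0.002, 0.0029] [-0.0001, 0.0022, 0.0009]
[ 0.4425 -0.2944  0.0514]
172 ((0.4924340844154358, -0.2719324231147766), 0.033817943185567856)
```

View pics/c3.png

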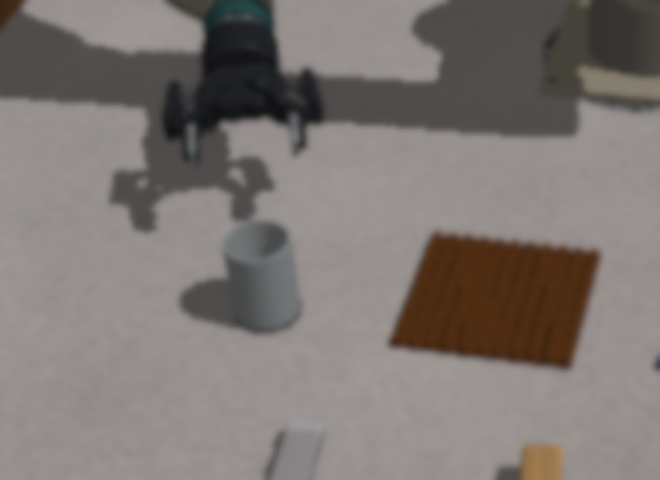

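The open gripper stands behind the cup (crop px 262,275) and lines up with it, so I'm lowering, advancing and closing.

{"method": "drive_tool", "body": {"motion": [[[-0.0196, -0.002, 0.0029, 0, 0, 0, 0.085], [-0.0196, -0.002, 0.0029, 0, 0, 0, 0.085], [0, 0, 0.015, 0, 0, 0, 0.085], [0, 0, 0.015, 0, 0, 0, 0.085]]]}}

```text
time_s: 7.25
ee_pos: [0.4712, -0.2842, 0.05]
tcp_rot: [3.11, -1.467, 0.381]
ft_force: [-0.6, -0.9, -0.9]
grip_width: 0.0852
finger_force: 0.0
```

{"method": "drive_tool", "body": {"motion": [[[0, 0, 0.015, 0, 0, 0, 0.085], [0, 0, 0.015, 0, 0, 0, 0.085], [0, 0, 0.015, 0, 0, 0, 0.085], [0, 0, 0, 0, 0, 0, 0.085]]]}}

```text
time_s: 7.75
ee_pos: [0.51, -0.268, 0.0449]
tcp_rot: [3.088, -1.466, 0.404]
ft_force: [0.3, 0.5, 0.9]
grip_width: 0.0852
finger_force: 0.0
```

```bash
python3 - <<'E'
from h import *
st()
R=tool(.35,.1);u=R.apply([0,0,1]);g=np.r_[.493,-.2755,.046]+.021*u
plan(g,R,1);print(g)
E
```

```text
7.75 q [-1.235  0.667 -0.725  0.322  1.465  1.421] p [ 0.51   -0.268   0.0449] rpy [ 3.088 -1.466  0.404] F [0.3 0.5 0.9] 0.0852 0.0
N 1 row [-0.0007, 0.0012, 0.0025] [-0.0005, 0.0046, 0.0057]
[ 0.51262828 -0.26833512  0.0439035 ]
```

{"method": "drive_tool", "body": {"motion": [[[-0.0007, 0.0012, 0.0025, 0, 0, 0, 0.05], [0, 0, 0, 0, 0, 0, 0.05], [0, 0, 0, 0, 0, 0, 0.05], [0, 0, 0, 0, 0, 0, 0.05], [0, 0, 0, 0, 0, 0, 0.05]]], "force": 40}}

```text
time_s: 8.38
ee_pos: [0.5118, -0.2681, 0.041]
tcp_rot: [-3.132, -1.466, 0.34]
ft_force: [-0.1, 0.5, -0.4]
grip_width: 0.05
finger_force: 0.0
```

{"method": "drive_tool", "body": {"motion": [[[0, 0, 0, 0, 0, 0, 0.05], [0, 0, 0, 0, 0, 0, 0.05], [0.015, 0, 0, 0, 0, 0, 0.05], [0.03, 0, 0, 0, 0, 0, 0.05], [0.03, 0, 0, 0, 0, 0, 0.05]]]}}

```text
time_s: 9.0
ee_pos: [0.5194, -0.265, 0.1171]
tcp_rot: [-3.132, -1.467, 0.34]
ft_force: [-0.3, 0.2, -0.1]
grip_width: 0.0501
finger_force: 0.0
```

```bash
python3 - <<'E'
from kin import *
st()
s=readout.read_state();q=s['joint_pos'];T=Ro.from_euler('xyz',s['tcp_rot']);p=s['ee_pos']
# actual height of the tool at grasp and destination candidates
mat=np.array([.4512,.1686]);ma=np.deg2rad(75.8)
for ps in(1.1,1.2,1.3,1.4):
    R=tool(ps,.25,-1);u=R.apply([0,0,1]);uh=np.array([np.cos(ps),np.sin(ps)])
    c=mat-.022*np.array([np.cos(ma),np.sin(ma)]);g=np.r_[c,.044]+.021*u
    q0,e=ik(g+[0,0,.1],R,[-.5,.5,-.75,.8,1.2,-2.1]);q1,e1=ik(g+[0,0,.0],R,q0)
    print(ps,c.round(4),q0.round(2),round(e,4),q1.round(2),round(e1,4))
E
```

```text
9.0 q [-1.212  0.483 -0.776  0.228  1.467  1.656] p [ 0.5194 -0.265   0.1171] rpy [-3.132 -1.467  0.34 ] F [-0.3  0.2 -0.1] 0.0501 0.0
1.1 [0.4458 0.1473] [-0.57  0.27 -0.88  0.78  1.3  -1.94] 0.0 [-0.57  0.54 -0.9   0.49  1.3  -1.94] 0.0
1.2 [0.4458 0.1473] [-0.55  0.36 -0.77  1.05  1.26 -2.21] 0.0 [-0.55  0.6  -0.78  0.81  1.26 -2.21] 0.0
1.3 [0.4458 0.1473] [-0.54  0.44 -0.68  1.25  1.21 -2.4 ] 0.0 [-0.54  0.65 -0.69  1.03  1.21 -2.4 ] 0.0
1.4 [0.4458 0.1473] [-0.51  0.5  -0.6   1.4   1.15 -2.53] 0.0 [-0.51  0.7  -0.6   1.2   1.15 -2.53] 0.0
```

The fingers closed to 50 mm with no force, so the grasp missed. I'm taking a look.

```bash
python3 - <<'E'
from h import *
for n in("scene","top"):
    im,d=eyes.camera(n);P=cloud(n,d)
    if n=="scene": cv2.imwrite("pics/c4.png",cv2.resize(im[80:240,120:340,::-1],None,fx=3,fy=3))
    for r in eyes.silhouettes(n,"cup")[:2]:
        q=P[r["region"]&(d>0)];t=q[q[:,2]>.07]
        print(n,r["score"],r["box"],np.percentile(q,[2,50,98],axis=0).round(3).tolist(),cv2.minEnclosingCircle(t[:,:2].astype(np.float32)) if len(t)>3 else 0)
E
```

```text
scene 0.93 [196.7, 154.2, 217.6, 192.5] [[0.463, -0.3, 0.003], [0.51, -0.27, 0.053], [0.524, -0.245, 0.08]] ((0.4932563304901123, -0.2747485935688019), 0.03256320580840111)
scene 0.68 [338.8, 165.9, 416.1, 219.5] [[0.375, 0.089, 0.002], [0.46, 0.17, 0.008], [0.536, 0.251, 0.013]] 0
top 0.9 [444.7, 237.9, 490.5, 268.9] [[0.467, -0.304, 0.001], [0.493, -0.286, 0.033], [0.519, -0.247, 0.082]] ((0.4930843710899353, -0.27675148844718933), 0.030467383563518524)
```

View pics/c4.png

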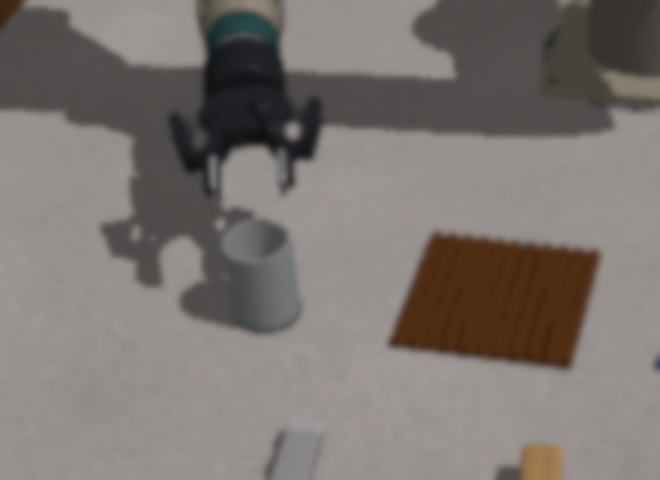

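The cup is unmoved (crop px 262,275) and the fingers appear short of it. I'm measuring where the fingertips really lie relative to the reported TCP.

```bash
python3 - <<'E'
from h import *
s=readout.read_state();T=Ro.from_euler('xyz',s['tcp_rot']);print(readout.read_state()['ee_pos'])
for n in ("scene","top","wrist"):
    im,d=eyes.camera(n);P=cloud(n,d).reshape(-1,3);L=T.inv().apply(P-s['ee_pos'])
    for z in np.arange(.03,-.12,-.01):
        k=(L[:,2]<z)&(L[:,2]>z-.01)&(abs(L[:,0])<.03)&(abs(L[:,1])<.08)&(P[:,2]>.09)
        q=L[k]
        if len(q)>3: print(n,round(z,2),len(q),q.min(0).round(3),q.max(0).round(3))
    if n=="wrist":cv2.imwrite("pics/w1.png",im[...,::-1])
E
```

```text
[ 0.51937434 -0.26516735  0.11653569]
scene -0.04 57 [-0.011 -0.037 -0.05 ] [ 0.014  0.035 -0.04 ]
scene -0.05 38 [-0.009 -0.038 -0.06 ] [ 0.013  0.039 -0.05 ]
scene -0.06 29 [-0.004 -0.038 -0.07 ] [ 0.014  0.039 -0.06 ]
scene -0.07 31 [-0.008 -0.038 -0.08 ] [ 0.015  0.039 -0.07 ]
scene -0.08 111 [-0.011 -0.055 -0.09 ] [ 0.017  0.057 -0.08 ]
scene -0.09 84 [-0.011 -0.057 -0.1  ] [ 0.016  0.058 -0.09 ]
scene -0.1 100 [-0.018 -0.06  -0.11 ] [ 0.021  0.058 -0.1  ]
scene -0.11 176 [-0.015 -0.062 -0.12 ] [ 0.02   0.061 -0.11 ]
top -0.04 64 [-0.013 -0.036 -0.05 ] [ 0.014  0.036 -0.042]
top -0.05 120 [-0.01  -0.039 -0.06 ] [ 0.013  0.04  -0.05 ]
top -0.06 120 [-0.011 -0.038 -0.07 ] [ 0.015  0.041 -0.06 ]
top -0.07 120 [-0.013 -0.038 -0.08 ] [ 0.014  0.039 -0.07 ]
top -0.08 167 [-0.014 -0.053 -0.09 ] [ 0.015  0.058 -0.08 ]
top -0.09 244 [-0.013 -0.057 -0.1  ] [ 0.017  0.059 -0.09 ]
top -0.1 262 [-0.017 -0.059 -0.11 ] [ 0.02   0.063 -0.1  ]
top -0.11 341 [-0.017 -0.061 -0.12 ] [ 0.021  0.065 -0.11 ]
wrist -0.04 402 [-0.011 -0.036 -0.05 ] [ 0.011  0.038 -0.042]
wrist -0.05 1167 [-0.012 -0.038 -0.06 ] [ 0.011  0.04  -0.05 ]
wrist -0.06 1430 [-0.012 -0.038 -0.07 ] [ 0.012  0.04  -0.06 ]
wrist -0.07 1700 [-0.012 -0.037 -0.08 ] [ 0.012  0.04  -0.07 ]
wrist -0.08 2150 [-0.011 -0.054 -0.09 ] [ 0.014  0.057 -0.08 ]
wrist -0.09 9943 [-0.013 -0.058 -0.1  ] [ 0.014  0.06  -0.09 ]
wrist -0.1 5601 [-0.012 -0.06  -0.11 ] [ 0.018  0.062 -0.1  ]
wrist -0.11 11029 [ 0.002 -0.062 -0.12 ] [ 0.018  0.065 -0.11 ]
```

View pics/w1.png

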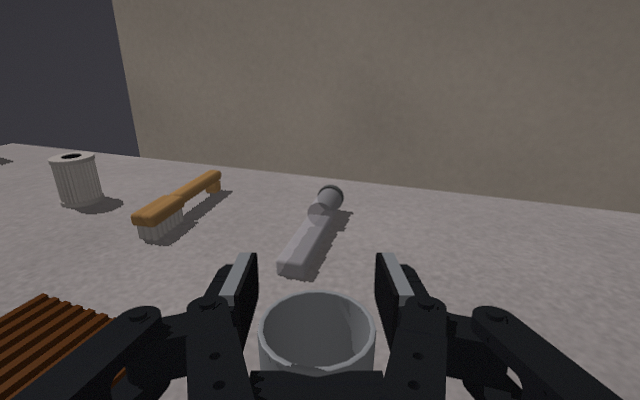

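The images show the real fingertips about 42 mm behind the reported TCP, with the pad centre about 62 mm behind it. So I'm redoing the grasp with a 62 mm offset.

```bash
python3 - <<'E'
from kin import *
q=readout.read_state()['joint_pos'];cup=np.array([.493,-.2757])
for ps in(.35,.45,.55):
    R=tool(ps,.1);u=R.apply([0,0,1]);g=np.r_[cup,.046]+.062*u
    q0=q
    for nm,p in(("hi",g-.09*u+[0,0,.07]),("lo",g-.09*u),("g",g)):
        q0,e=ik(p,R,q0);print(ps,nm,p.round(4),q0.round(3),round(e,4))
    print((g-.09*u).round(4))
    plan(g-.09*u+[0,0,.07],R,3)
    plan(g-.09*u,R,2,g-.09*u+[0,0,.07],R)
    plan(g,R,6,g-.09*u,R)
E
```

```text
0.35 hi [ 0.4668 -0.2853  0.1188] [-1.345  0.631 -0.594  1.235  1.412  0.675] 0.0
0.35 lo [ 0.4668 -0.2853  0.0488] [-1.345  0.775 -0.579  1.106  1.412  0.675] 0.0
0.35 g [ 0.551  -0.2545  0.0398] [-1.136  0.723 -0.863 -0.717  1.44   2.277] 0.0
[ 0.4668 -0.2853  0.0488]
N 3 row [-0.0007, 0.0004, -0.0187] [0.0001, 0.0015, -0.0006]
N 2 row [-0.0348, 0.0, 0.0035] [0.0, 0.0, 0.0]
N 6 row [0.0, -0.0, 0.015] [0.0, 0.0, 0.0]
0.45 hi [ 0.4679 -0.2878  0.1188] [-1.331  0.709 -0.483  1.503  1.338  0.437] 0.0
0.45 lo [ 0.4679 -0.2878  0.0488] [-1.331  0.842 -0.463  1.39   1.338  0.437] 0.0
0.45 g [ 0.5485 -0.2489  0.0398] [-1.138  0.704 -0.64   0.396  1.469  1.401] 0.0
[ 0.4679 -0.2878  0.0488]
N 3 row [-0.0007, 0.0007, -0.0187] [0.0333, 0.0015, -0.004]
N 2 row [-0.0348, -0.0, 0.0035] [0.0, 0.0, 0.0]
N 6 row [0.0, -0.0, 0.015] [0.0, 0.0, 0.0]
0.55 hi [ 0.4692 -0.2903  0.1188] [-1.313  0.761 -0.388  1.657  1.263  0.321] 0.0
0.55 lo [ 0.4692 -0.2903  0.0488] [-1.313  0.886 -0.366  1.554  1.263  0.321] 0.0
0.55 g [ 0.5456 -0.2435  0.0398] [-1.134  0.822 -0.438  1.156  1.42   0.72 ] 0.0
[ 0.4692 -0.2903  0.0488]
N 3 row [-0.0007, 0.001, -0.0187] [0.0665, 0.0014, -0.0074]
N 2 row [-0.0348, 0.0, 0.0035] [0.0, 0.0, 0.0]
N 6 row [0.0, 0.0, 0.015] [0.0, 0.0, 0.0]
```

{"method": "drive_tool", "body": {"motion": [[[-0.0007, 0.0007, -0.0187, 0.0333, 0.0015, -0.004, 0.085], [-0.0007, 0.0007, -0.0187, 0.0333, 0.0015, -0.004, 0.085], [-0.0007, 0.0007, -0.0187, 0.0333, 0.0015, -0.004, 0.085], [-0.0348, 0, 0.0035, 0, 0, 0, 0.085], [-0.0348, 0, 0.0035, 0, 0, 0, 0.085]]]}}

```text
time_s: 9.98
ee_pos: [0.4916, -0.2766, 0.0316]
tcp_rot: [-3.138, -1.452, 0.391]
ft_force: [0.9, -0.7, -0.5]
grip_width: 0.0848
finger_force: 0.0
```

{"method": "drive_tool", "body": {"motion": [[[0, 0, 0.015, 0, 0, 0, 0.085], [0, 0, 0.015, 0, 0, 0, 0.085], [0, 0, 0.015, 0, 0, 0, 0.085], [0, 0, 0.015, 0, 0, 0, 0.085], [0, 0, 0.015, 0, 0, 0, 0.085]]]}}

```text
time_s: 10.6
ee_pos: [0.5554, -0.2493, 0.0226]
tcp_rot: [-3.127, -1.45, 0.38]
ft_force: [1.0, -0.8, -0.0]
grip_width: 0.0855
finger_force: 0.0
```

```bash
python3 - <<'E'
from h import *
st()
R=tool(.45,.1);u=R.apply([0,0,1]);g=np.r_[.493,-.2757,.046]+.062*u
plan(g,R,1)
E
```

```text
10.6 q [-1.122  0.714 -0.789 -0.344  1.439  1.989] p [ 0.5554 -0.2493  0.0226] rpy [-3.127 -1.45   0.38 ] F [ 1.  -0.8 -0. ] 0.0855 0.0
N 1 row [0.0163, -0.003, -0.0082] [0.0543, 0.0207, -0.0078]
```

{"method": "drive_tool", "body": {"motion": [[[0.0163, 0, 0, 0, 0, 0, 0.085], [0, -0.0015, -0.004, 0.018, 0.01, -0.004, 0.085], [0, -0.0015, -0.004, 0.018, 0.01, -0.004, 0.085], [0, 0, 0, 0.018, 0, 0, 0.085]]]}}

```text
time_s: 11.1
ee_pos: [0.5483, -0.2489, 0.0393]
tcp_rot: [-3.136, -1.469, 0.444]
ft_force: [0.5, 0.6, -0.9]
grip_width: 0.0849
finger_force: 0.0
```

```bash
python3 - <<'E'
from h import *
st()
R=tool(.45,.1);u=R.apply([0,0,1]);g=np.r_[.493,-.2757,.046]+.062*u
plan(g,R,1)
im,d=eyes.camera("top");P=cloud("top",d)
r=eyes.silhouettes("top","cup")[0];q=P[r["region"]&(d>0)];t=q[q[:,2]>.07];print(r["score"],cv2.minEnclosingCircle(t[:,:2].astype(np.float32)))
E
```

```text
11.1 q [-1.138  0.702 -0.643  0.389  1.468  1.407] p [ 0.5483 -0.2489  0.0393] rpy [-3.136 -1.469  0.444] F [ 0.5  0.6 -0.9] 0.0849 0.0
N 1 row [0.0006, 0.0, 0.0002] [0.0006, 0.0015, -0.0006]
0.89 ((0.49355944991111755, -0.27621448040008545), 0.03067662939429283)
```

Position is exact and the cup is still in place, so I'm closing.

{"method": "drive_tool", "body": {"motion": [[[0, 0, 0, 0, 0, 0, 0.05], [0, 0, 0, 0, 0, 0, 0.05], [0, 0, 0, 0, 0, 0, 0.05], [0, 0, 0, 0, 0, 0, 0.05], [0, 0, 0, 0, 0, 0, 0.05]]], "force": 40}}

```text
time_s: 11.82
ee_pos: [0.5487, -0.249, 0.0401]
tcp_rot: [3.123, -1.469, 0.467]
ft_force: [0.6, 0.9, -0.7]
grip_width: 0.0597
finger_force: 42.7
```

Firm grip: 59.7 mm opening, 43 N. Next is planning the lift, the carry and the roll.

```bash
cat > place.py <<'E'
from kin import *
mat=np.array([.4512,.1686]);ma=np.deg2rad(75.8)
c=mat-.02*np.array([np.cos(ma),np.sin(ma)])
B=.25;PS=1.3
E
python3 - <<'E'
from place import *
q=readout.read_state()['joint_pos']
p0=readout.read_state()['ee_pos'];R0=tool(.45,.1)
RA=tool(.45,.3);pA=np.r_[.493,-.2757,.19]+.062*RA.apply([0,0,1])
plan(pA,RA,5)
qq,e=ik(pA,RA,q);print(pA,qq.round(3),e)
RB=tool(PS,.3);pB=np.r_[c,.19]+.062*RB.apply([0,0,1])
N=10;plan(pB,RB,N,pA,RA)
w=(RA.inv()*RB).as_rotvec()/N
A=sum((Ro.from_rotvec(w*k).as_matrix() for k in range(N)));t=np.linalg.solve(A,RA.inv().apply(pB-pA))
p,R=pA,RA
for i in range(N):
    p=p+R.apply(t);R=R*Ro.from_rotvec(w);o=qq;qq,e=ik(p,R,qq);print(p.round(3),qq.round(2),round(e,4),abs(qq-o).max().round(2))
for r in(.25,.5,.75,1):
    qq,e=ik(pB,RB*Ro.from_euler('z',-np.pi*r),qq);print(qq.round(2),round(e,4))
for ps in(1.2,1.3,1.4):
  R=tool(ps,B,-1);q2,e=ik(np.r_[c,.043]+.062*R.apply([0,0,1]),R,qq);print(ps,q2.round(2),round(e,4))
E
```

```text
N 5 row [0.0258, -0.0, -0.0052] [0.0002, -0.0397, 0.0003]
[ 0.54633426 -0.24993662  0.17167775] [-1.115  0.289 -0.64   0.623  1.271  1.591] 1.679918481462014e-10
N 10 row [0.0085, -0.0381, 0.0276] [0.0812, 0.0, -0.0251]
[ 0.556 -0.203  0.172] [-1.05  0.29 -0.64  0.68  1.27  1.53] 0.0 0.07
[ 0.561 -0.156  0.172] [-0.98  0.29 -0.64  0.74  1.27  1.47] 0.0 0.07
[ 0.563 -0.108  0.172] [-0.91  0.29 -0.64  0.8   1.27  1.41] 0.0 0.07
[ 0.56  -0.06   0.172] [-0.85  0.29 -0.65  0.85  1.26  1.35] 0.0 0.07
[ 0.553 -0.013  0.172] [-0.78  0.29 -0.65  0.89  1.26  1.3 ] 0.0 0.07
[0.543 0.034 0.172] [-0.71  0.28 -0.66  0.93  1.26  1.25] 0.0 0.07
[0.528 0.079 0.172] [-0.64  0.28 -0.67  0.97  1.25  1.21] 0.0 0.07
[0.51  0.124 0.172] [-0.57  0.28 -0.68  1.    1.25  1.17] 0.0 0.07
[0.488 0.166 0.172] [-0.49  0.27 -0.7   1.02  1.24  1.13] 0.0 0.07
[0.462 0.206 0.172] [-0.42  0.26 -0.71  1.04  1.24  1.1 ] 0.0 0.07
[-0.42  0.26 -0.71  1.04  1.24  0.31] 0.0
[-0.42  0.26 -0.71  1.04  1.24 -0.47] 0.0
[-0.42  0.26 -0.71  1.04  1.24 -1.26] 0.0
[-0.42  0.26 -0.71  1.04  1.24 -2.04] 0.0
1.2 [-0.44  0.57 -0.85  0.41  1.31 -1.84] 0.0
1.3 [-0.43  0.63 -0.73  0.76  1.28 -2.15] 0.0
1.4 [-0.42  0.68 -0.64  1.01  1.22 -2.36] 0.0
```

{"method": "drive_tool", "body": {"motion": [[[0.012, 0, -0.002, 0, 0, 0, 0.05], [0.0286, 0, -0.0055, 0, -0.05, 0, 0.05], [0.0286, 0, -0.0055, 0, -0.05, 0, 0.05], [0.0286, 0, -0.0055, 0, -0.05, 0, 0.05], [0.0286, 0, -0.0055, 0, -0.05, 0, 0.05]]]}}

```text
time_s: 12.45
ee_pos: [0.5462, -0.2497, 0.1694]
tcp_rot: [3.136, -1.268, 0.454]
ft_force: [0.5, 0.0, 0.1]
grip_width: 0.0591
finger_force: 42.9
```

{"method": "drive_tool", "body": {"motion": [[[0.0085, -0.0381, 0.0276, 0.0812, 0, -0.0251, 0.05], [0.0085, -0.0381, 0.0276, 0.0812, 0, -0.0251, 0.05], [0.0085, -0.0381, 0.0276, 0.0812, 0, -0.0251, 0.05], [0.0085, -0.0381, 0.0276, 0.0812, 0, -0.0251, 0.05], [0.0085, -0.0381, 0.0276, 0.0812, 0, -0.0251, 0.05]]]}}

```text
time_s: 13.08
ee_pos: [0.5532, -0.0113, 0.1679]
tcp_rot: [3.137, -1.269, 0.881]
ft_force: [0.6, -0.6, -0.2]
grip_width: 0.0595
finger_force: 42.9
```

{"method": "drive_tool", "body": {"motion": [[[0.0085, -0.0381, 0.0276, 0.0812, 0, -0.0251, 0.05], [0.0085, -0.0381, 0.0276, 0.0812, 0, -0.0251, 0.05], [0.0085, -0.0381, 0.0276, 0.0812, 0, -0.0251, 0.05], [0.0085, -0.0381, 0.0276, 0.0812, 0, -0.0251, 0.05], [0.0085, -0.0381, 0.0276, 0.0812, 0, -0.0251, 0.05]]]}}

```text
time_s: 13.7
ee_pos: [0.4613, 0.2075, 0.1673]
tcp_rot: [3.139, -1.269, 1.304]
ft_force: [0.0, 0.5, -0.9]
grip_width: 0.0598
finger_force: 42.9
```

{"method": "drive_tool", "body": {"motion": [[[0, 0, 0, 0, 0, -0.1745, 0.05], [0, 0, 0, 0, 0, -0.1745, 0.05], [0, 0, 0, 0, 0, -0.1745, 0.05], [0, 0, 0, 0, 0, -0.1745, 0.05], [0, 0, 0, 0, 0, -0.1745, 0.05]]]}}

```text
time_s: 14.32
ee_pos: [0.4618, 0.2064, 0.1672]
tcp_rot: [1.956, -0.655, 2.628]
ft_force: [1.1, -0.0, -1.1]
grip_width: 0.0596
finger_force: 43.6
```

{"method": "drive_tool", "body": {"motion": [[[0, 0, 0, 0, 0, -0.1745, 0.05], [0, 0, 0, 0, 0, -0.1745, 0.05], [0, 0, 0, 0, 0, -0.1745, 0.05], [0, 0, 0, 0, 0, -0.1745, 0.05], [0, 0, 0, 0, 0, -0.1745, 0.05]]]}}

```text
time_s: 14.95
ee_pos: [0.4619, 0.2063, 0.1672]
tcp_rot: [1.878, 0.172, 2.924]
ft_force: [0.6, 0.1, -0.5]
grip_width: 0.0595
finger_force: 43.6
```

{"method": "drive_tool", "body": {"motion": [[[0, 0, 0, 0, 0, -0.1745, 0.05], [0, 0, 0, 0, 0, -0.1745, 0.05], [0, 0, 0, 0, 0, -0.1745, 0.05], [0, 0, 0, 0, 0, -0.1745, 0.05], [0, 0, 0, 0, 0, -0.1745, 0.05]]]}}

```text
time_s: 15.58
ee_pos: [0.4618, 0.2063, 0.1672]
tcp_rot: [2.133, 0.978, -2.932]
ft_force: [0.9, -0.0, -0.1]
grip_width: 0.0596
finger_force: 43.6
```

{"method": "drive_tool", "body": {"motion": [[[0, 0, 0, 0, 0, -0.1745, 0.05], [0, 0, 0, 0, 0, -0.1745, 0.05], [0, 0, 0, 0, 0, -0.1745, 0.05], [0, 0, 0, 0, 0, 0, 0.05]]]}}

```text
time_s: 16.08
ee_pos: [0.4619, 0.2063, 0.1672]
tcp_rot: [3.134, 1.269, -1.851]
ft_force: [0.0, 0.8, -0.4]
grip_width: 0.0598
finger_force: 43.5
```

```bash
python3 - <<'E'
from place import *
st()
im,d=eyes.camera("scene");cv2.imwrite("pics/c5.png",cv2.resize(im[60:260,280:480,::-1],None,fx=3,fy=3))
RB=tool(PS,B,-1)
plan(np.r_[c,.08]+.062*RB.apply([0,0,1]),RB,5)
E
```

```text
16.07 q [-0.42   0.268 -0.717  1.029  1.235 -2.034] p [0.4619 0.2063 0.1672] rpy [ 3.134  1.269 -1.851] F [ 0.   0.8 -0.4] 0.0598 43.53579483926296
N 5 row [0.0197, -0.0001, 0.0059] [-0.0002, -0.0104, -0.0007]
```

View pics/c5.png

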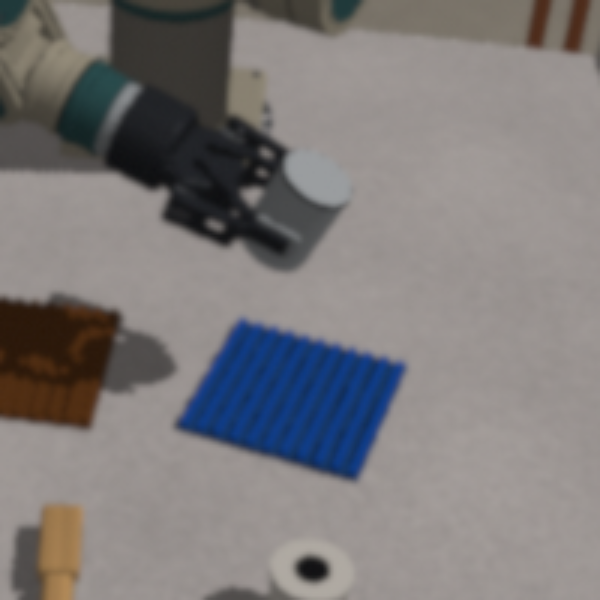

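The cup is inverted above the blue mat (crop px 300,215 over the mat at 290,400), tilted as planned. I'm descending to just above contact.

```bash
python3 - <<'E'
from place import *
RB=tool(PS,B,-1);uh=np.array([np.cos(PS),np.sin(PS),0])
plan(np.r_[c,.058]+.0135*uh+.062*RB.apply([0,0,1]),RB,5)
E
```

```text
N 5 row [0.0231, -0.0001, 0.0097] [-0.0002, -0.0104, -0.0007]
```

{"method": "drive_tool", "body": {"motion": [[[0.0231, 0, 0.0097, 0, -0.0104, 0, 0.05], [0.0231, 0, 0.0097, 0, -0.0104, 0, 0.05], [0.0231, 0, 0.0097, 0, -0.0104, 0, 0.05], [0.0231, 0, 0.0097, 0, -0.0104, 0, 0.05], [0.0231, 0, 0.0097, 0, -0.0104, 0, 0.05]]], "force": 25}}

```text
time_s: 16.75
ee_pos: [0.4662, 0.2202, 0.042]
tcp_rot: [3.131, 1.321, -1.853]
ft_force: [0.0, -0.7, -1.2]
grip_width: 0.0595
finger_force: 43.5
```

```bash
python3 - <<'E'
from place import *
st();s=readout.read_state();T=Ro.from_euler('xyz',s['tcp_rot']);p=s['ee_pos'];z=T.apply([0,0,1])
g=p-.062*z;print("grip",g.round(4),"tilt",np.arcsin(-z[2]).round(3),"az",np.arctan2(z[1],z[0]).round(3))
RB=tool(PS,B,-1);uh=np.array([np.cos(PS),np.sin(PS),0]);plan(np.r_[c,.058]+.0135*uh+.062*RB.apply([0,0,1]),RB,1)
for n in("scene","top"):
    im,d=eyes.camera(n);P=cloud(n,d);r=eyes.silhouettes(n,"cup")
    for x in r[:2]:
        q=P[x["region"]&(d>0)];q=q[np.hypot(*(q[:,:2]-g[:2]).T)<.08]
        if len(q)>30:
            top=q[q[:,2]>np.percentile(q[:,2],97)-.03]
            print(n,x["score"],len(q),q.min(0).round(3),q.max(0).round(3))
            # closed end disc: fit plane to the points within tool frame x near min
            L=T.inv().apply(q-g);k=L[:,0]<np.percentile(L[:,0],2)+.012
            cc=np.linalg.svd(q[k]-q[k].mean(0))[2][2];print("normal",(cc*np.sign(cc[2])).round(3),k.sum(),q[k].mean(0).round(3))
E
```

```text
16.75 q [-0.395  0.578 -0.755  0.685  1.293 -2.031] p [0.4662 0.2202 0.042 ] rpy [ 3.131  1.321 -1.853] F [ 0.  -0.7 -1.2] 0.0595 43.54381609708071
grip [0.4501 0.1623 0.0574] tilt 0.25 az 1.299
N 1 row [-0.0006, 0.0002, -0.0003] [-0.0012, 0.0001, -0.0029]
scene 0.62 658 [0.425 0.129 0.016] [0.488 0.205 0.111]
normal [0.138 0.315 0.939] 361 [0.459 0.175 0.099]
top 0.93 1345 [0.416 0.122 0.002] [0.482 0.226 0.112]
normal [0.102 0.285 0.953] 837 [0.453 0.174 0.1  ]
```

{"method": "drive_tool", "body": {"motion": [[[0.0022, 0, 0.0006, 0, 0, 0, 0.055], [0.0022, 0, 0.0006, 0, 0, 0, 0.055], [0.0012, 0, 0.0003, 0, 0, 0, 0.055], [0, 0, 0, 0, 0, 0, 0.055]]], "force": 25}}

```text
time_s: 17.45
ee_pos: [0.4659, 0.2202, 0.0372]
tcp_rot: [3.14, 1.321, -1.844]
ft_force: [-0.2, -0.4, -0.9]
grip_width: 0.0597
finger_force: 43.5
```

{"method": "drive_tool", "body": {"motion": [[[0.0018, 0, -0.0002, 0, 0, 0, 0.055], [0.0018, 0, -0.0002, 0, 0, 0, 0.055]]], "force": 25}}

```text
time_s: 17.7
ee_pos: [0.4657, 0.2191, 0.034]
tcp_rot: [3.139, 1.322, -1.846]
ft_force: [-0.8, -0.1, 4.4]
grip_width: 0.0599
finger_force: 43.6
```

Contact registers at 4.4 N, so I'm following the pivot arc (back and down) to bring the rim flat.

{"method": "drive_tool", "body": {"motion": [[[0.0015, 0, -0.0018, 0, 0, 0, 0.055], [0.0015, 0, -0.0018, 0, 0, 0, 0.055], [0.0015, 0, -0.0016, 0, 0, 0, 0.055]]]}}

```text
time_s: 18.08
ee_pos: [0.464, 0.2138, 0.0323]
tcp_rot: [3.133, 1.326, -1.853]
ft_force: [1.0, 5.8, 6.8]
grip_width: 0.0592
finger_force: 41.9
```

{"method": "drive_tool", "body": {"motion": [[[0.0015, 0, -0.0015, 0, 0, 0, 0.055], [0.0015, 0, -0.0013, 0, 0, 0, 0.055]]]}}

```text
time_s: 18.32
ee_pos: [0.4631, 0.2106, 0.0304]
tcp_rot: [3.131, 1.326, -1.856]
ft_force: [-0.1, 5.5, 8.8]
grip_width: 0.0596
finger_force: 40.8
```

```bash
cat > chk.py <<'E'
from place import *
st();s=readout.read_state();T=Ro.from_euler('xyz',s['tcp_rot']);p=s['ee_pos'];z=T.apply([0,0,1])
g=p-.062*z;print("grip",g.round(4))
for n in("scene","top"):
    im,d=eyes.camera(n);P=cloud(n,d);q=P.reshape(-1,3);g0=np.r_[c,0]
    q=q[(np.hypot(*(q[:,:2]-g0[:2]).T)<.05)&(q[:,2]>.072)&(q[:,2]<.125)]
    h=np.percentile(q[:,2],90)
    if len(q)>30:
        k=q[:,2]>.08
        A=np.c_[q[k,:2]-q[k,:2].mean(0),np.ones(k.sum())];f=least_squares(lambda v:A@v-q[k,2],[0,0,.09],loss='soft_l1',f_scale=.001).x
        print(n,k.sum(),"slope",f.round(3),"centre",cv2.minEnclosingCircle(q[k,:2].astype(np.float32)),"top z",h.round(4))
    cv2.imwrite("pics/last_%s.png"%n,im[...,::-1])
print("c",c)
E
python3 chk.py
```

```text
18.32 q [-0.422  0.623 -0.739  0.745  1.286 -2.122] p [0.4631 0.2106 0.0304] rpy [ 3.131  1.326 -1.856] F [-0.1  5.5  8.8] 0.0596 40.82392444834113
grip [0.4468 0.1526 0.0454]
scene 358 slope [-0.073 -0.143  0.09 ] centre ((0.45203620195388794, 0.15918593108654022), 0.0327921099960804) top z 0.0942
top 878 slope [-0.041 -0.116  0.091] centre ((0.44933047890663147, 0.15713028609752655), 0.031411826610565186) top z 0.0946
c [0.44629385 0.14921109]
```

{"method": "drive_tool", "body": {"motion": [[[0.001, 0, -0.0008, 0, 0, 0, 0.055], [0.001, 0, -0.0008, 0, 0, 0, 0.055], [0.001, 0, -0.0006, 0, 0, 0, 0.055]]]}}

```text
time_s: 18.8
ee_pos: [0.4622, 0.2079, 0.0284]
tcp_rot: [3.127, 1.327, -1.86]
ft_force: [-1.6, 2.7, 12.1]
grip_width: 0.0596
finger_force: 40.2
```

```bash
python3 chk.py
```

```text
18.8 q [-0.43   0.632 -0.735  0.761  1.282 -2.144] p [0.4622 0.2079 0.0284] rpy [ 3.127  1.327 -1.86 ] F [-1.6  2.7 12.1] 0.0596 40.21386595442891
grip [0.4459 0.1499 0.0434]
scene 340 slope [-0.047 -0.071  0.089] centre ((0.44834017753601074, 0.15223757922649384), 0.03267882391810417) top z 0.0918
top 858 slope [-0.02  -0.057  0.09 ] centre ((0.4474334418773651, 0.15176431834697723), 0.03076629899442196) top z 0.0929
c [0.44629385 0.14921109]
```

Tilt is down to about 0.06 rad and converging. A little more, then release gently.

{"method": "drive_tool", "body": {"motion": [[[0.0012, 0, -0.0007, 0, 0, 0, 0.055], [0.0012, 0, -0.0006, 0, 0, 0, 0.055], [0, 0, 0, 0, 0, 0, 0.055]]]}}

```text
time_s: 19.27
ee_pos: [0.4618, 0.206, 0.0269]
tcp_rot: [3.124, 1.328, -1.863]
ft_force: [-4.0, 1.8, 13.7]
grip_width: 0.059
finger_force: 40.0
```

```bash
python3 chk.py
```

```text
19.27 q [-0.435  0.639 -0.732  0.771  1.281 -2.157] p [0.4618 0.206  0.0269] rpy [ 3.124  1.328 -1.863] F [-4.   1.8 13.7] 0.059 40.013187658041716
grip [0.4455 0.1481 0.0418]
scene 329 slope [-0.019 -0.018  0.088] centre ((0.44784367084503174, 0.1499551385641098), 0.03243759274482727) top z 0.0904
top 855 slope [-0.016 -0.028  0.089] centre ((0.44695615768432617, 0.14796847105026245), 0.030801698565483093) top z 0.0913
c [0.44629385 0.14921109]
```

{"method": "drive_tool", "body": {"motion": [[[-0.0005, 0, 0, 0, 0, 0, 0.061], [0, 0, 0, 0, 0, 0, 0.064], [0, 0, 0, 0, 0, 0, 0.07], [0, 0, 0, 0, 0, 0, 0.085], [0, 0, 0, 0, 0, 0, 0.085]]]}}

```text
time_s: 20.0
ee_pos: [0.4617, 0.2053, 0.0243]
tcp_rot: [3.139, 1.32, -1.845]
ft_force: [0.2, 0.0, -0.1]
grip_width: 0.0852
finger_force: 0.0
```

{"method": "drive_tool", "body": {"motion": [[[0, 0, 0, 0, 0, 0, 0.085], [0, 0, -0.01, 0, 0, 0, 0.085], [0, 0, -0.015, 0, 0, 0, 0.085], [0, 0, -0.02, 0, 0, 0, 0.085], [0, 0, -0.02, 0, 0, 0, 0.085]]]}}

```text
time_s: 20.62
ee_pos: [0.4446, 0.1442, 0.0407]
tcp_rot: [3.14, 1.321, -1.844]
ft_force: [0.4, -1.2, 0.2]
grip_width: 0.0853
finger_force: 0.0
```

{"method": "drive_tool", "body": {"motion": [[[0, 0, -0.025, 0, 0, 0, 0.085], [0, 0, -0.025, 0, 0, 0, 0.085], [-0.03, 0, -0.02, 0, 0, 0, 0.085], [-0.03, 0, -0.02, 0, 0, 0, 0.085], [0, 0, 0, 0, 0, 0, 0.085]]]}}

```text
time_s: 21.25
ee_pos: [0.4264, 0.0736, 0.1219]
tcp_rot: [-3.13, 1.319, -1.833]
ft_force: [1.2, 0.2, -0.7]
grip_width: 0.0852
finger_force: 0.0
```

```bash
python3 chk.py; python3 - <<'E'
import cv2
a=cv2.imread("pics/last_scene.png")
cv2.imwrite("pics/c6.png",cv2.resize(a[80:300,180:430],None,fx=2.6,fy=2.6))
E
```

```text
21.25 q [-0.761  0.551 -0.606  1.481  1.027 -2.705] p [0.4264 0.0736 0.1219] rpy [-3.13   1.319 -1.833] F [ 1.2  0.2 -0.7] 0.0852 0.0
grip [0.4102 0.0158 0.1374]
scene 322 slope [-0.02   0.015  0.088] centre ((0.4463505744934082, 0.1487695276737213), 0.033028386533260345) top z 0.0902
top 855 slope [-0.001  0.005  0.089] centre ((0.4462766945362091, 0.1458205282688141), 0.03060370869934559) top z 0.0907
c [0.44629385 0.14921109]
```

View pics/c6.png

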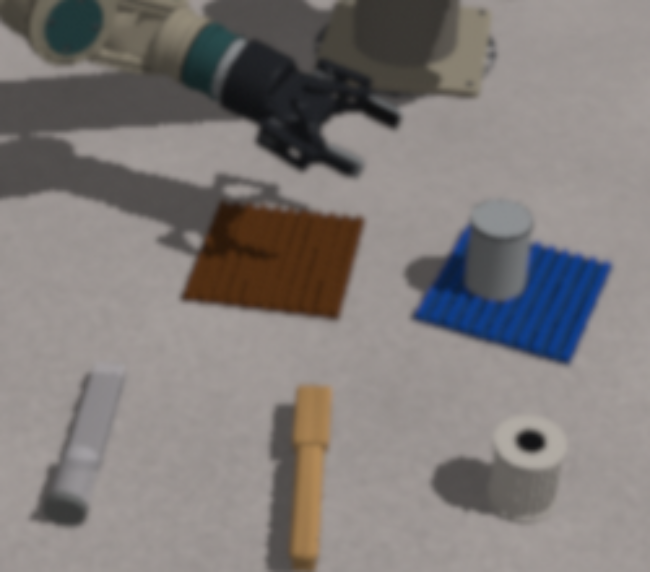

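The cup stands closed end up (crop px 500,250) on the blue mat, level, with its top at 0.089 m. The gripper is clear and the bystanders are untouched.

```bash
python3 -c "
from rig import close_job
print(close_job())"
```

```text
the job is handed in; nothing more can be done
None
```

The cup is standing mouth down and level, wholly on the blue mat. It was set down rather than dropped, the filter, brush and nozzle were not touched, and the job was handed in at about 21 s.

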